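# Clamp the beacon base and twist its lamp module home

## Robot

A 7-joint arm with a two-finger parallel gripper is mounted at the origin on a cart in front of the work surface, level with it; the furniture and walls round the work are solid. World frame = base frame: x ahead of the robot, y to its left, z up, the work surface at z = 0. Lengths are in m, angles in rad, forces in N, time in s.
With the tool pointing down it reaches from about 0.425 to 0.925 m from the base axis. Payload 6.8 kg.
Tool frame: the origin (TCP) lies on the centre line of the jaws, within the pads' length; the fingertips stand ahead of it and the grasp point (between the pads) lies 11 mm behind it (r.tcp_to_tips is the z of the fingertips in the tool frame, in m); z points along the fingers, y is the line along which they close (so a half turn about z gives the same grasp; the last joint's range is limited). The gripper opens to 85 mm and grips with 20 to 120 N. Pads are 22 mm wide; open, the fingers measure 114 mm over their backs; the gripper's body (76 mm by 85 mm) begins 54 mm behind the grasp point. The pads swing forward as they close: fully open they stand 13 mm farther back than shut.
Start: joints at [1.171, 0.477, 0.022, 1.555, -0.011, 1.109, -0.083], TCP at [0.194, -0.646, 0.239] pointing down, gripper open.
Joint ranges: [-2.96, 2.96], [-0.34, 2.1], [-1.41, 1.46], [0.24, 2.44], [-1.37, 4.51], [0.17, 1.92], [-2.96, 2.96]. Speed limits (rad/s): [2.39, 2.39, 3.14, 3.14, 3.14, 3.14, 3.14].

## Interface

Orientations are given as a rotation vector (axis times angle).
In Python, from bench import r, optics gives the robot as it stands.
- The arm moves only by the shell command python3 -m creep 'ROWS' [FORCE]. ROWS is a JSON object whose one key "rows" holds a list of rows, each a list of 7 numbers: the shift along the tool's x, y, z in units of 25 mm (1.0 is 25 mm), then the turn, a rotation vector about the tool's x, y, z in units of 8 degrees (1.0 is 8 degrees), then the finger opening in mm, from 0 to 85.4. A call has 1 to 10 rows; each row is the pose to reach, as a shift and turn from the pose commanded when the call began, along the tool's axes at that moment; what a row does not reach only later rows make up. A row lasts 1/8 s, in which the tool goes at most 62.5 mm and 10.7 degrees, less where a joint would pass 70% of its speed; a pose out of reach is approached as far as the arm can. A call with a gripper value outside its range is refused whole. The fingers move at their own pace and stop on an object; FORCE is the grip in N (left out, the last holds). Time passes only in rows, so rows that repeat a pose let the fingers close. It gives the time, the measured TCP pose, the force, the opening and the grip force at its end, in the units of the state.
- r.get_obs(): the state, without advancing time (a new reading comes with each control period).
- optics.grab_frame(name): name is "side" or "top"; returns a dict with "color" (480x640x3 uint8, blue, green, red), "K" (3x3 intrinsics, pixels), "dist_coeffs" ([k1, k2, p1, p2, k3] as OpenCV has them; the pictures are not rectified), "R" (3x3) and "t" (3): a world point X has camera coordinates R X + t. Camera axes: x right, y down, z forward; pixel columns grow to the right and rows downward; lengths in m; the calibration is good to about 2 mm. A picture is of the moment at which its call begins. There is no depth.
- r.hand_in(): hands the job in; it is judged then, once.
The state is a dict: "clock": time; "joints": joint angles; "qvel": joint speeds; "tau": joint torques, N m; "tcp_pos": TCP position; "orientation": TCP orientation; "contact_force": force on the tool from outside, world axes, zero at the start; "moment": the same for the moment, N m; "grip_width": finger opening in m; "gripper_force": force on a finger pad.
Only numpy, scipy, OpenCV 4.12 (cv2) and the standard library are available. Lean on these libraries where they do the work, as an engineer would, in place of code of your own. Each camera call takes 0.05 s, during which the arm holds its last target. There are 200 camera calls.

## Task

The freezer-alarm beacon's base sits in the work nest with its clamp open: first swing the red-handled clamp arm over centre so it drops shut on the base. Then stand the orange lamp module in the socket with its two lugs in the two entry slots, push it down against the spring, twist it clockwise (seen from above) almost a quarter turn to the stop, and finish still gripping the lamp, keeping it turned to the stop and pressed fully home with its collar down on the socket's rim. Leave the other things on the desk where they are.

Things in the scene. Friction and masses are not known exactly. Their poses are not given: they have to be found in the camera images.
- nest: Fixed aluminium work nest, a plate 110 (x) x 215 (y) x 12 mm thick with 8 mm dark rails locating the beacon base and, at its +y end, the clamp bracket. Origin: on the desk directly below the socket's axis; the plate reaches from y = -62 to +152 mm in this frame. Its yaw is the yaw of the whole fixture.
- clamp (a joint): Clamp arm angle, rad: 0 = closed, arm level, pad on the base's ear; grows as it opens; 1.57 = upright (dead centre); starts leaning outward (to nest +y) on its stop at 2.25. The heavy arm (0.4 kg) falls away from dead centre: above 1.57 it rests open (about 2 N at the handle starts it), a little below 1.57 it drops shut by itself within about 1 s and presses on the base with some 2.5 N.
- clamp_handle (a point): Middle of the clamp arm's red crossbar handle (a round bar 66 mm long, 14 mm thick, parallel to nest x), 72 mm from the pivot. Push it from outside towards nest -y. Closed, the whole clamp lies below 54 mm above the desk.
- clamp_hinge (a point): Clamp pivot: 115 mm along nest +y from the socket's axis, 42 mm above the desk. The hinge axis is parallel to nest x. The grey bracket cheeks reach 54 mm above the desk.
- socket: Beacon base, loose in the nest (1.5 mm play): grey plate 70 x 100 x 10 mm with a black round socket, 52 mm outside, bore 30 mm. Origin: plate underside on the socket axis, 12 mm above the desk; axes as the nest's. Two entry slots, 10 mm wide, at +x and -x (white marks). Under the 9 mm thick rim the lugs turn clockwise from above (negative about z) to a hard stop about 1.4 rad on (green marks).
- socket_rim (a point): Centre of the socket's top rim, 42 mm above the base's underside (54 mm above the desk); z up. The spring plunger inside meets the lamp when its collar is 8 mm above the rim (3 N), rising to 8 N with the collar on the rim. Lugs can turn under the rim once the collar is less than 4 mm above it. Let go there, the lamp is retained but rises about 4 mm.
- lamp: Lamp module, 80 mm tall, about 90 g, upright and loose on the desk. Origin: centre of its underside; z up. Steel skirt 26 mm dia (z 0-24 mm) with lugs at +x and -x (6 wide, 5 tall, z 6-11, 37 mm across tips), black collar 47 mm dia (z 24-28), black round grip 42 mm dia (z 28-58; white marks in line with the lugs), orange lens 38 mm dia above. Half a turn is the same. Grip it on the black part.
- lamp_seat (a point): Centre of the underside of the lamp's collar, 24 mm above the lamp's underside; on the rim when home.
- mouse: Bystander: dark computer mouse, 110 x 62 x 36 mm. Origin: middle of its underside. Leave alone.
- usb_stick: Bystander: small red USB stick, 18 x 54 x 8 mm. Origin: middle of its underside. Leave alone.
- sticky_pad: Bystander: yellow note pad, 67 x 67 x 18 mm. Origin: middle of its underside. Leave alone.
- specimen_cup_1: Bystander: white cup with red lid, 63 mm wide, 65 tall. Origin: middle of its underside. Leave alone.
- specimen_cup_2: Bystander: white cup with orange lid, 58 mm wide, 53 tall. Origin: middle of its underside. Leave alone.
- label_roll: Bystander: white label roll, 64 mm wide, 51 tall. Origin: middle of its underside. Leave alone.

How it is judged:
On the way, in this order (a step that is already met when the one before it is completed fails the run):
1. the clamp arm is closed and presses on the base, the lamp still outside the socket (value of joint clamp below 0.12 rad and contact force between clamp and socket above 1 N and distance between lamp_seat and socket_rim above 0.05 m), for 0.2 s.
2. the lamp stands in the socket with its lugs in the entry slots, pushed down past the spring's start (z of lamp_seat in the frame of socket_rim below 0.0065 m and horizontal distance between lamp_seat and socket_rim below 0.004 m and angle between the x axis of lamp and the x axis of socket, either way round below 0.45 rad), for 0.05 s.
At the end, for the whole second after the job is handed in: clamp below 0.12 rad, pressing the base over 1 N; base down in its nest (3 mm); lamp upright (0.15 rad), at rest, within 4 mm of the socket axis, turned over 1.15 rad from the slots, collar pressed to within 2.2 mm of the rim, fingers still gripping it (over 2 N) (value of joint clamp below 0.12 rad and contact force between clamp and socket above 1 N and z of lamp_seat in the frame of socket_rim between -0.004 and 0.0022 m and horizontal distance between lamp_seat and socket_rim below 0.004 m and angle between the x axis of lamp and the x axis of socket, either way round above 1.15 rad and angle between lamp's own z axis and vertical below 0.15 rad and z of socket in the frame of nest below 0.015 m and contact force between the fingers and lamp above 2 N and linear speed of lamp below 0.02 m/s); the arm keeps its last pose, push and grip.
It fails at once if one of the bystanders moved more than 30 mm (distance of any of mouse, usb_stick, sticky_pad, specimen_cup_1, specimen_cup_2, label_roll from where it was at the start of the episode above 0.03 m).
It also fails if it takes over 51 s, if anything falls off the work surface, if the arm or the gripper's body presses on something with over 40 N, if the wrist force passes 120 N, or if a joint passes its speed limit or range.

## Working session

There is one attempt and no reset: what is moved stays moved. The work goes in short steps, Python scripts to look and compute and a shell command to move; the robot and the scene stay as the last step left them, time stands still between calls to the robot, and variables do not carry over. Pictures are saved under pics/ and viewed, at most 10 in all, crops included, and the job is handed in when it is done.

```bash
ls; mkdir -p pics; python3 - <<'E'
from bench import r, optics
import cv2,pickle
o=r.get_obs(); print({k:o[k] for k in o if k in('clock','tcp_pos','orientation','grip_width','contact_force')}, r.tcp_to_tips)
d={}
for n in('top','side'):
    f=optics.grab_frame(n); d[n]=f; cv2.imwrite(f'pics/{n}0.png',f['color']); print(n,f['K'],f['dist_coeffs'],f['R'],f['t'])
pickle.dump(d,open('f0.pkl','wb'))
E
```

```text
pics
{'clock': 0.0, 'tcp_pos': array([ 0.19396424, -0.64591502,  0.23830503]), 'orientation': array([-3.10642505e+00, -4.56437220e-01,  6.86612796e-04]), 'contact_force': array([ 0.13738385,  1.23345912, -0.4505037 ]), 'grip_width': 0.08523420543501233} 0.008
top [[615.381978     0.         325.99729881]
 [  0.         615.381978   242.99829519]
 [  0.           0.           1.        ]] [0.06396382 0.         0.         0.         0.        ] [[ 0.0106742  -0.99992625  0.00579203]
 [-0.99070117 -0.01136107 -0.13558064]
 [ 0.13563644 -0.00429096 -0.99074938]] [-0.20066611  0.599377    1.79297314]
side [[481.61636697   0.         320.28481033]
 [  0.         481.61636697 247.25087377]
 [  0.           0.           1.        ]] [-0.00665685  0.          0.          0.          0.        ] [[ 9.99865436e-01 -1.35322278e-02  9.27300081e-03]
 [-4.55817883e-04 -5.87969094e-01 -8.08883265e-01]
 [ 1.63982305e-02  8.08770192e-01 -5.87896142e-01]] [-0.58318285 -0.06626877  1.31076643]
```

View pics/top0.png

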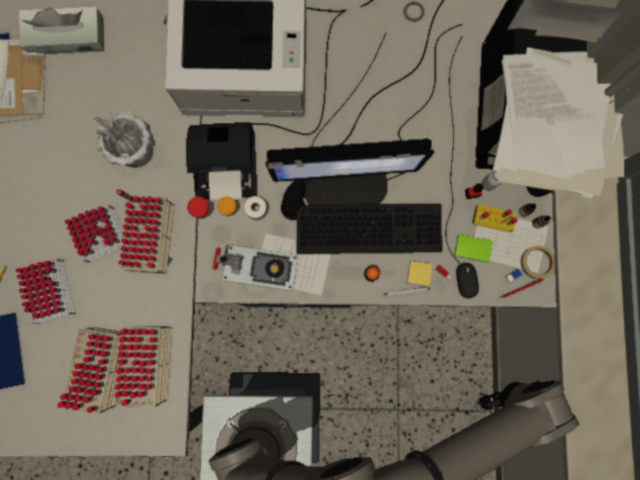

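View pics/side0.png

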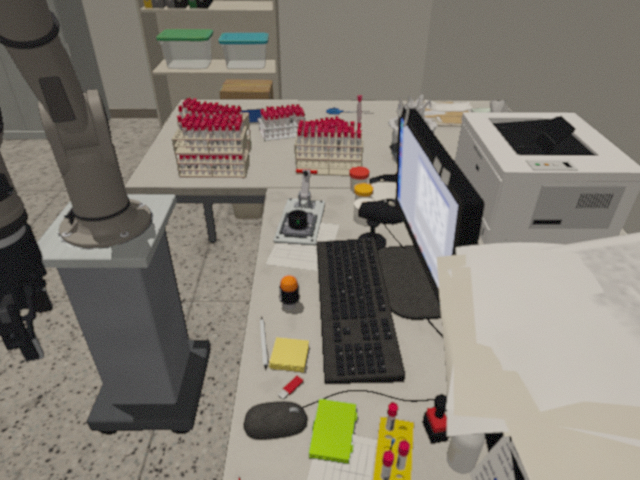

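The top view shows the fixture around (265,267), with the clamp to its left (red handle at about (217,258)) and the lamp at (372,272). In the side view the lamp is at (289,290) and the socket at (298,220). I'll enlarge both areas.

```bash
cat > h.py <<'E'
import numpy as np,cv2,pickle
from scipy.optimize import least_squares
def ray(f,p):
    u=cv2.undistortPoints(np.array([[p]],float),f['K'],np.array(f['dist_coeffs']))[0,0]
    R,t=np.array(f['R']),np.array(f['t']); return -R.T@t, R.T@np.array([u[0],u[1],1])
def atz(f,p,z):
    c,d=ray(f,p); return c+d*(z-c[2])/d[2]
def tri(f,p,g,q):
    c,d=ray(f,p); e,h=ray(g,q); s=np.linalg.lstsq(np.c_[d,-h],e-c,rcond=None)[0]
    a,b=c+d*s[0],e+h*s[1]; return (a+b)/2,np.linalg.norm(a-b)
def proj(f,X):
    R=np.array(f['R']); return cv2.projectPoints(np.atleast_2d(np.array(X,float)),cv2.Rodrigues(R)[0],np.array(f['t']),f['K'],np.array(f['dist_coeffs']))[0][:,0]
E
python3 - <<'E'
import cv2,pickle,numpy as np
d=pickle.load(open('f0.pkl','rb'))
a=d['top']['color'][235:301,205:305]; a=cv2.resize(a,None,fx=8,fy=8,interpolation=cv2.INTER_CUBIC)
cv2.imwrite('pics/c1.png',a)
b=d['top']['color'][255:289,352:392]; b=cv2.resize(b,None,fx=8,fy=8,interpolation=cv2.INTER_CUBIC)
s=d['side']['color'][165:250,265:335]; s=cv2.resize(s,None,fx=6,fy=6,interpolation=cv2.INTER_CUBIC)
l=d['side']['color'][270:312,270:310]; l=cv2.resize(l,None,fx=8,fy=8,interpolation=cv2.INTER_CUBIC)
c=np.zeros((600,760,3),np.uint8); c[:272,430:750]=b; c[:510,:420]=s; c[272:272+328,430:750]=l[:328]
cv2.imwrite('pics/c2.png',c)
E
```

```text
(no output)
```

View pics/c1.png

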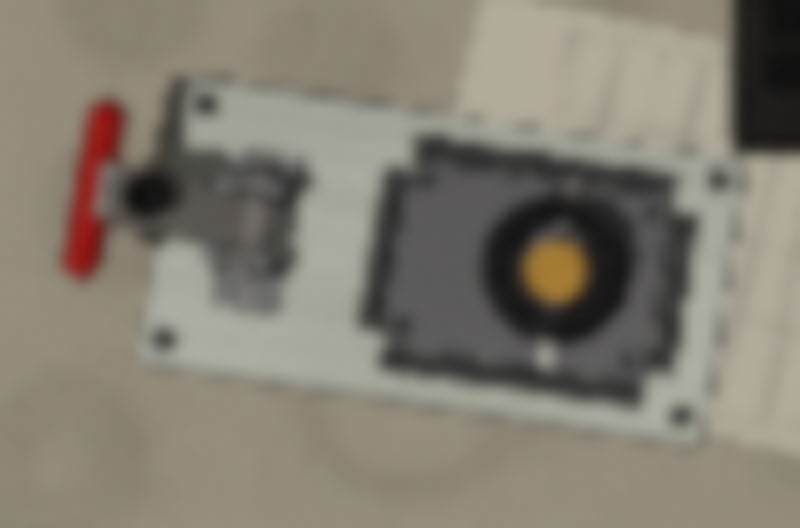

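View pics/c2.png

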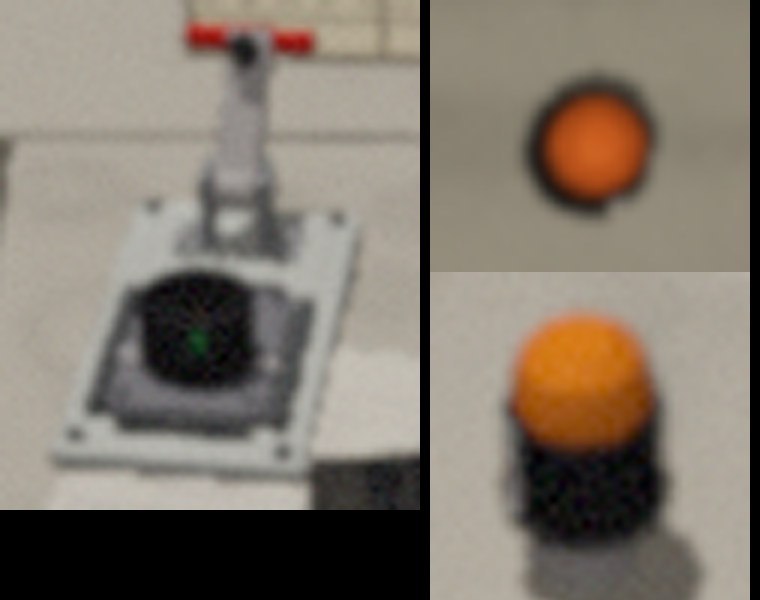

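```bash
cat > fit.py <<'E'
from h import *
d=pickle.load(open('f0.pkl','rb')); T,S=d['top'],d['side']
P=lambda l,s,o:np.array([[(x+.5)/s-.5+o[0],(y+.5)/s-.5+o[1]] for x,y in l])
tc=P([(180,78),(745,157),(700,440),(143,362)],8,(205,235))   # corners: +x+y,+x-y,-x-y,-x+y
ts=P([(205,103),(720,180),(682,415),(163,338)],8,(205,235))
sc=P([(312,475),(50,462)],6,(265,165))  # +x-y, -x-y
ss=P([(337,218),(283,453),(75,433),(153,206)],6,(265,165))
tr=P([(558,268)],8,(205,235)); sgn=np.array([(1,1),(1,-1),(-1,-1),(-1,1)])
def W(p,X): 
    c,s=np.cos(p[2]),np.sin(p[2]); X=np.array(X,float); return X@np.array([[c,s,0],[-s,c,0],[0,0,1]])+[p[0],p[1],0]
def C(hx,hy,i): return np.c_[sgn[i]*[hx,hy]+[0,.045],np.full(len(i),.012)]
A=[0,1,2,3]
def res(p,full=0):
    r=[tc-proj(T,W(p,C(.055,.107,A))),ts-proj(T,W(p,C(p[3],p[4],A))),ss-proj(S,W(p,C(p[3],p[4],A))),sc-proj(S,W(p,C(.055,.107,[1,2]))),tr-proj(T,W(p,[[0,0,.054]]))]
    return r if full else np.concatenate(r).ravel()
if __name__=='__main__':
    s=least_squares(res,[.55,.0,-.1,.045,.095]); p=s.x; print(p.round(4))
    [print(x.round(2).tolist()) for x in res(p,1)]
    print('handle',W(p,[[0,.115-.072*np.cos(2.25),.042+.072*np.sin(2.25)],[0,.115,.042]]).round(4))
    h=P([(108,102),(78,272)],8,(205,235)); print('handle meas ends',[atz(T,q,.098).round(4).tolist() for q in h])
    print('rim',atz(T,tr[0],.054))
    # lamp
    top=np.array([(352+(166+.5)/8-.5,255+(147+.5)/8-.5)]); top[0,0]=352+(596-430+.5)/8-.5
    sd=np.array([270+(583-430+.5)/8-.5,270+(316-272+.5)/8-.5])
    print('lamp top-lens',atz(T,top[0],.075), )
    for n,f,x0,y0,x1,y1 in(('top',T,352,255,392,289),('side',S,270,270,310,312)):
        hsv=cv2.cvtColor(f['color'],cv2.COLOR_BGR2HSV)[y0:y1,x0:x1]; m=(hsv[...,1]>150)&(hsv[...,0]<22)&(hsv[...,2]>110)
        ys,xs=np.nonzero(m); print(n,xs.mean()+x0,ys.mean()+y0,m.sum(),np.ptp(xs)+1,np.ptp(ys)+1,xs.min()+x0,ys.min()+y0)
E
python3 fit.py; python3 - <<'E'
import pickle
d=pickle.load(open('f0.pkl','rb'))
print(d['top']['color'][262:284,362:384].mean(2).astype(int))
E
```

```text
[ 0.524  -0.0411 -0.1307  0.0449  0.0982]
[[-0.74, 0.06], [-0.25, -0.01], [-0.47, -0.75], [0.64, -0.47]]
[[0.02, -0.5], [0.01, -0.01], [-0.3, -0.12], [-0.34, -0.55]]
[[-0.5, -0.58], [-0.65, -0.28], [-0.73, -1.0], [-0.43, -0.49]]
[[0.7, 1.1], [-0.37, 2.16]]
[[0.55, 0.12]]
handle [[0.5449 0.1177 0.098 ]
 [0.539  0.0729 0.042 ]]
handle meas ends [[0.5777, 0.1166, 0.098], [0.5163, 0.1251, 0.098]]
rim [ 0.52370398 -0.04277451  0.054     ]
lamp top-lens [ 0.51068999 -0.32940661  0.075     ]
top 372.3805309734513 272.69026548672565 113 12 12 367 267
side 288.4362745098039 283.29411764705884 204 17 15 280 276
[[135 134 134 134 135 134 133 134 134 133 131 132 134 135 135 135 135 135
  134 134 135 134]
 [134 134 134 134 134 135 133 132 129 126 119 120 126 129 132 135 135 135
  135 135 135 134]
 [134 133 134 133 133 131 126 117 107 101  92  93 102 108 116 127 132 134
  135 135 135 134]
 [133 133 133 132 129 119 103  88  74  68  63  65  69  75  89 104 120 132
  133 133 132 133]
 [132 132 130 128 120  99  71  57  54  52  51  53  55  56  63  77 103 125
  131 131 131 131]
 [129 129 125 114  96  71 
[... 855 characters left out ...]
9  98  96  92  83  68  68  99
  126 132 132 132]
 [129 123  97  56  29  39  58  73  83  88  91  92  86  80  68  57  73 107
  129 134 133 133]
 [134 129 114  80  41  29  40  52  63  73  77  76  71  65  56  62  91 120
  133 135 135 134]
 [133 133 125 103  70  42  29  33  43  50  52  56  64  72  75  89 115 130
  136 136 136 136]
 [133 133 131 122 105  79  53  41  37  35  37  49  82 106 110 118 130 135
  136 137 135 137]
 [135 135 134 133 127 114  98  85  72  63  62  72 106 128 130 133 136 137
  136 136 136 136]
 [137 135 135 135 135 132 128 121 112 106 105 107 121 133 136 137 136 137
  136 136 136 136]
 [137 136 137 136 136 136 136 134 132 130 130 130 133 136 137 138 137 137
  137 136 137 137]]
```

```bash
cat > go.py <<'E'
# python3 go.py x y z yaw : prints shift (25 mm units) and turn (8 deg units) in tool axes, from the measured pose
import sys,numpy as np
from bench import r
from scipy.spatial.transform import Rotation as Ro
x,y,z,w=map(float,sys.argv[1:5]); o=r.get_obs(); R=Ro.from_rotvec(o['orientation'])
G=Ro.from_matrix(np.array([[np.cos(w),np.sin(w),0],[np.sin(w),-np.cos(w),0],[0,0,-1]]).astype(float))
X=R.as_matrix()[:,0]
print('shift',(R.inv().apply(np.array([x,y,z])-o['tcp_pos'])/.025).round(3),'turn',np.degrees((R.inv()*G).as_rotvec()/8).round(3),'yaw now',np.arctan2(X[1],X[0]).round(3),'tcp',o['tcp_pos'].round(4),'F',o['contact_force'].round(1),'j',o['joints'].round(2),'t',o['clock'])
E
python3 - <<'E'
from h import *
d=pickle.load(open('f0.pkl','rb')); T,S=d['top'],d['side']
print('cams',(-np.array(T['R']).T@T['t']).round(3),(-np.array(S['R']).T@S['t']).round(3))
# silhouette fit in both images: render mask of the lamp (axis-symmetric), params x,y ; mark yaw by rendering
def render(f,p,x0,y0,w,h,k=6):
    x,y,yaw=p; im=np.zeros((h*k,w*k),np.uint8)
    def hull(r,z0,z1,val):
        a=np.linspace(0,2*np.pi,60); X=np.concatenate([np.c_[x+r*np.cos(a),y+r*np.sin(a),0*a+z] for z in(z0,z1)])
        q=((proj(f,X)-[x0,y0]+.5)*k-.5); cv2.fillConvexPoly(im,cv2.convexHull(q.round().astype(np.int32)),val)
    hull(.0235,.024,.028,90);hull(.021,.028,.058,90);hull(.019,.058,.08,200)
    return cv2.GaussianBlur(im,(0,0),k*.6)[k//2::k,k//2::k]/1.
# position: match the orange + black masks
def cost(p,out=0):
    r=[]
    for f,(x0,y0,w,h) in((T,(355,255,36,36)),(S,(268,265,44,40))):
        c=f['color'][y0:y0+h,x0:x0+w].astype(float); org=np.clip((c[...,2]-c[...,0]-40)/100,0,1)
        m=np.clip(render(f,p,x0,y0,w,h)-90,0,110)/110
        M=lambda a:np.array([(a*np.arange(w)).sum()/a.sum(),(a*np.arange(h)[:,None]).sum()/a.sum()])
        r.append(M(org)-M(m)); 
    return r if out else np.concatenate(r)
p=np.array([.51,-.329,0.])
for _ in range(4):
    J=np.array([(cost(p+e)-cost(p-e))/.004 for e in np.eye(3)[:2]*.002]).T
    p[:2]-=np.linalg.lstsq(J,cost(p),rcond=None)[0]
print('lamp',p,cost(p))
for z in(.03,.045,.058): 
    for q in((375.3,279.3),(375.,279.8),(376,279)):
        v=atz(T,q,z)-[p[0],p[1],0]; print(z,q,v[:2].round(4),np.hypot(*v[:2]).round(4),np.arctan2(-v[1],-v[0]).round(3))
# side: where would a mark at r=.0215, z .028-.058 appear for several yaws
for yw in(.1,.2,.3,.4,.5): print(yw,proj(S,[[p[0]-.0215*np.cos(yw),p[1]-.0215*np.sin(yw),z] for z in(.03,.056)]).round(1).tolist(),proj(T,[[p[0]-.0215*np.cos(yw),p[1]-.0215*np.sin(yw),z] for z in(.03,.056)]).round(1).tolist())
print(S['color'][284:304,276:300].mean(2).astype(int))
E
python3 go.py .50 -.33 .25 1.437
```

```text
cams [ 0.353 -0.186  1.859] [ 0.562 -1.107  0.722]
lamp [ 0.51135998 -0.33193364  0.        ] [-0.60791028 -0.17091145 -0.12461429  0.66699606]
0.03 (375.3, 279.3) [-0.0156 -0.01  ] 0.0185 0.57
0.03 (375.0, 279.8) [-0.0171 -0.0091] 0.0193 0.489
0.03 (376, 279) [-0.0146 -0.0121] 0.019 0.689
0.045 (375.3, 279.3) [-0.0167 -0.0087] 0.0189 0.479
0.045 (375.0, 279.8) [-0.0182 -0.0078] 0.0198 0.405
0.045 (376, 279) [-0.0158 -0.0108] 0.0191 0.597
0.058 (375.3, 279.3) [-0.0177 -0.0076] 0.0193 0.404
0.058 (375.0, 279.8) [-0.0192 -0.0067] 0.0204 0.336
0.058 (376, 279) [-0.0168 -0.0096] 0.0194 0.52
0.1 [[279.0, 296.6], [278.4, 287.4]] [[372.7, 281.2], [373.4, 280.6]]
0.2 [[279.1, 297.3], [278.5, 288.0]] [[373.4, 281.1], [374.1, 280.5]]
0.3 [[279.2, 297.9], [278.7, 288.7]] [[374.1, 281.0], [374.8, 280.3]]
0.4 [[279.5, 298.6], [279.0, 289.3]] [[374.8, 280.7], [375.5, 280.1]]
0.5 [[279.9, 299.2], [279.4, 289.9]] [[375.4, 280.4], [376.2, 279.7]]
[[167 166 164 147 116  93  95 105 109 110 113 110 103 108 106  93  99  91
   77  72  70  89 119 146]
 [167 171 158 134 100  86  91  86  97  96  96  93  96  
[... 1348 characters left out ...]
0  42  95]
 [169 169 158 139 116  78  27   8   8  29  12  21   9  17  10  17  15  19
   21   8  16  25  60 115]
 [170 170 162 139 104  64  25  18  15  20  14  18  19  18  30  17  22  15
   17  15  17  34  75 122]
 [168 167 165 147 117  74  46  33  20  10  18  14  22   4  17   9  20   5
   19  19  33  48  79 117]
 [170 169 169 161 144 118  78  46  32  27  22  10  14  20  21  14  20  23
   22  37  58  61  79 101]
 [171 169 168 170 161 143 105  64  38  40  30  24  31  32  31  30  36  45
   46  59  72  83  88  92]]
shift [15.359 -8.585 -0.451] turn [-1.100e-02 -6.000e-03 -8.202e+00] yaw now 0.292 tcp [ 0.194  -0.646   0.2384] F [-0.4  0.4  0.6] j [ 1.17  0.48  0.02  1.56 -0.01  1.11 -0.08] t 0.1
```

The lamp is at about (0.511, -0.331) with yaw about 0.43. The socket axis is at about (0.524, -0.042) with nest yaw about -0.133, and these fit the given sizes to within about 2 mm. First I'll push the clamp.

```bash
python3 -m creep '{"rows":[[15.36,-8.58,-0.45,0,0,-8.2,0],[15.36,-8.58,-0.45,0,0,-8.2,0],[15.36,-8.58,-0.45,0,0,-8.2,0],[15.36,-8.58,-0.45,0,0,-8.2,0],[15.36,-8.58,-0.45,0,0,-8.2,0],[15.36,-8.58,-0.45,0,0,-8.2,0],[15.36,-8.58,-0.45,0,0,-8.2,0],[15.36,-8.58,-0.45,0,0,-8.2,0],[15.36,-8.58,-0.45,0,0,-8.2,0]]}'; python3 go.py .553 .178 .24 1.437
```

```text
clock: 1.23
tcp_pos: [0.4999, -0.3306, 0.2501]
orientation: [-2.364, -2.068, 0.001]
contact_force: [-0.6, -0.5, -0.0]
grip_width: -0.0002
gripper_force: 0.0
shift [20.445 -0.604  0.402] turn [-0.008  0.001  0.002] yaw now 1.437 tcp [ 0.4999 -0.3306  0.2501] F [-0.6 -0.5 -0. ] j [ 0.75  0.37 -0.35  1.71  0.14  1.09  0.22] t 1.225
```

```bash
python3 -m creep '{"rows":[[20.45,-0.6,0.4,0,0,0,0],[20.45,-0.6,0.4,0,0,0,0],[20.45,-0.6,0.4,0,0,0,0],[20.45,-0.6,0.4,0,0,0,0],[20.45,-0.6,0.4,0,0,0,0],[20.45,-0.6,0.4,0,0,0,0],[20.45,-0.6,0.4,0,0,0,0],[20.45,-0.6,0.4,0,0,0,0],[20.45,-0.6,0.4,0,0,0,0],[20.45,-0.6,4.0,0,0,0,0]]}'; python3 go.py .553 .178 .09 1.437
```

```text
clock: 2.48
tcp_pos: [0.5578, 0.179, 0.1814]
orientation: [2.363, 2.063, 0.015]
contact_force: [1.7, -0.9, 0.1]
grip_width: 0.0
gripper_force: 0.0
shift [-0.08  -0.218  3.653] turn [ 0.067 -0.03  -0.011] yaw now 1.435 tcp [0.5578 0.179  0.1814] F [ 1.7 -0.9  0.1] j [ 0.01  0.44 -0.55  1.81  0.28  0.96 -0.8 ] t 2.475
```

```bash
python3 -m creep '{"rows":[[0,-0.2,2.4,0,0,0,0],[0,-0.2,3.65,0,0,0,0],[0,-0.2,3.65,0,0,0,0],[-0.6,-0.2,3.65,0,0,0,0],[-1.1,-0.2,3.65,0,0,0,0],[-1.5,-0.2,3.65,0,0,0,0],[-1.9,-0.2,3.65,0,0,0,0],[-2.3,-0.2,3.65,0,0,0,0],[-2.7,-0.2,3.65,0,0,0,0]]}'; python3 go.py .541 .09 .09 1.437
```

```text
clock: 3.6
tcp_pos: [0.5406, 0.1127, 0.0879]
orientation: [2.364, 2.069, 0.005]
contact_force: [0.8, 2.5, 2.2]
grip_width: 0.0002
gripper_force: 1.3
shift [-0.898  0.137 -0.084] turn [ 0.017 -0.016  0.006] yaw now 1.438 tcp [0.5406 0.1127 0.0879] F [0.8 2.5 2.2] j [ 0.08  0.52 -0.51  1.95  0.36  0.76 -0.77] t 3.6
```

```bash
python3 -m creep '{"rows":[[-0.4,0,0,0,0,0,0],[-0.8,0,0,0,0,0,0],[-1.1,0,0,0,0,0,0],[-1.4,0,0,0,0,0,0],[-1.6,0,0,0,0,0,0],[-1.6,0,0,0,0,0,0],[-1.0,0,-2,0,0,0,0],[-1.0,0,-4,0,0,0,0],[-1.0,0,-6,0,0,0,0],[-1.0,0,-6,0,0,0,0]]}'; python3 go.py .50 -.20 .24 2.88; python3 - <<'E'
from bench import optics
import cv2,pickle,numpy as np
f=optics.grab_frame('side'); pickle.dump(f,open('f1.pkl','wb'))
t=optics.grab_frame('top')
s=cv2.resize(f['color'][140:260,240:350],None,fx=4.5,fy=4.5,interpolation=cv2.INTER_CUBIC)
cv2.imwrite('pics/clamp.png',s)
E
```

```text
clock: 4.85
tcp_pos: [0.5387, 0.0883, 0.241]
orientation: [2.362, 2.065, 0.01]
contact_force: [-0.2, -0.9, -0.9]
grip_width: -0.0003
gripper_force: 0.0
shift [-1.1635e+01  1.0000e-03  1.4000e-02] turn [  0.056   0.027 -10.334] yaw now 1.437 tcp [0.5387 0.0883 0.241 ] F [-0.2 -0.9 -0.9] j [ 0.21  0.32 -0.59  1.84  0.2   1.04 -0.6 ] t 4.85
```

View pics/clamp.png

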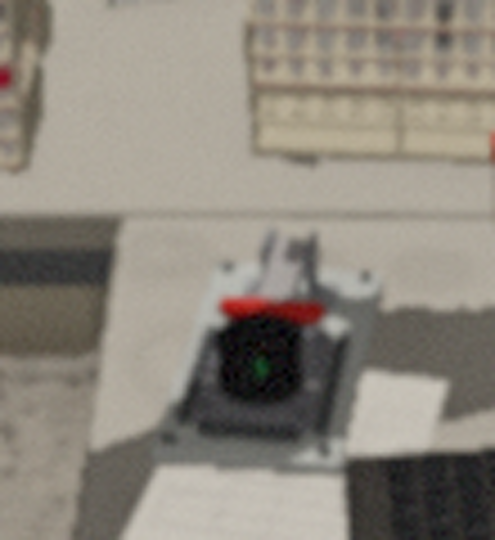

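The clamp is shut: the red bar now lies flat just behind the socket, at (272,310) in the crop. Next is the lamp.

```bash
python3 go.py .511 -.331 .16 2.88; python3 -m creep '{"rows":[[-16.6,-1.2,0.3,0,0,-10.3,85],[-16.6,-1.2,0.3,0,0,-10.3,85],[-16.6,-1.2,0.3,0,0,-10.3,85],[-16.6,-1.2,0.3,0,0,-10.3,85],[-16.6,-1.2,0.3,0,0,-10.3,85],[-16.6,-1.2,0.3,0,0,-10.3,85],[-16.6,-1.2,0.3,0,0,-10.3,85],[-16.6,-1.2,0.3,0,0,-10.3,85],[-16.6,-1.2,1.5,0,0,-10.3,85],[-16.6,-1.2,3,0,0,-10.3,85]]}'; python3 go.py .511 -.331 .045 2.88
```

```text
shift [-16.71    1.227   3.079] turn [ 3.0000e-03  5.0000e-03 -1.0335e+01] yaw now 1.437 tcp [0.5363 0.0871 0.2369] F [-0.4  0.7 -0.2] j [ 0.21  0.32 -0.59  1.84  0.2   1.04 -0.6 ] t 4.95
clock: 6.2
tcp_pos: [0.4505, -0.3204, 0.1597]
orientation: [-0.418, -3.113, -0.001]
contact_force: [-0.7, -0.0, -0.3]
grip_width: 0.0851
gripper_force: 0.0
shift [-2.453  0.226  4.587] turn [ 0.005 -0.008 -0.039] yaw now 2.875 tcp [ 0.4505 -0.3204  0.1597] F [-0.7 -0.  -0.3] j [ 1.    0.44 -0.62  1.89  0.32  0.91  1.53] t 6.2
```

```bash
python3 -m creep '{"rows":[[-2.45,0.23,0,0,0,0,85],[-2.45,0.23,0,0,0,0,85],[-2.45,0.23,2,0,0,0,85],[-2.45,0.23,4,0,0,0,85],[-2.45,0.23,4.79,0,0,0,85],[-2.45,0.23,4.79,0,0,0,85]]}'; python3 go.py .511 -.331 .040 2.88;  python3 - <<'E'
from bench import optics
import cv2,pickle,numpy as np
d={n:optics.grab_frame(n) for n in('side','top')}; pickle.dump(d,open('f2.pkl','wb'))
s=cv2.resize(d['side']['color'][230:330,240:340],None,fx=5,fy=5,interpolation=cv2.INTER_CUBIC)
t=cv2.resize(d['top']['color'][240:300,345:395],None,fx=6,fy=6,interpolation=cv2.INTER_CUBIC)
c=np.zeros((500,800,3),np.uint8); c[:,:500]=s; c[:360,500:]=t; cv2.imwrite('pics/g.png',c)
E
```

```text
clock: 6.95
tcp_pos: [0.5108, -0.3301, 0.0408]
orientation: [-0.417, -3.111, -0.002]
contact_force: [0.3, 0.6, 0.7]
grip_width: 0.0849
gripper_force: 0.0
shift [-0.016 -0.031  0.034] turn [ 0.007 -0.021 -0.035] yaw now 2.875 tcp [ 0.5108 -0.3301  0.0408] F [0.3 0.6 0.7] j [ 0.86  0.67 -0.53  1.83  0.47  0.77  1.39] t 6.95
```

View pics/g.png

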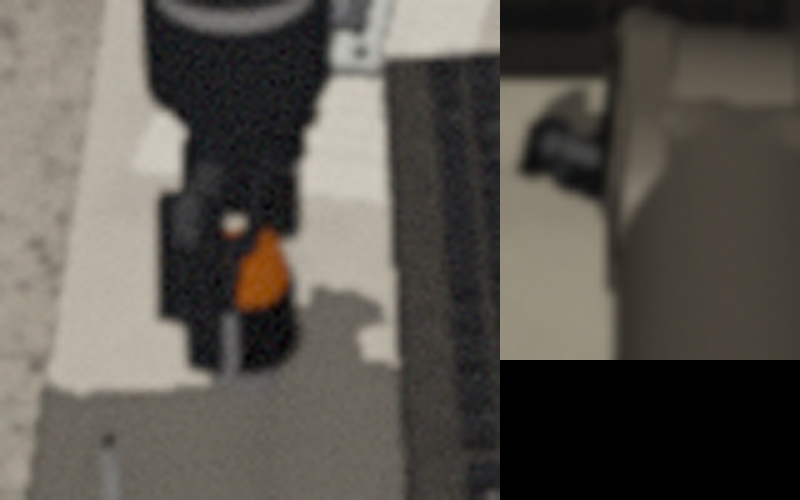

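```bash
python3 - <<'E'
from h import *
d=pickle.load(open('f2.pkl','rb')); S=d['side']; c=pickle.load(open('f0.pkl','rb'))
o=np.array([.5108,-.3301,0]); y=np.array([.263,.965,0]); x=np.array([-.965,.263,0])
for k in(.0425,.05):
  for z in(.033,.046,.07):
    print(k,z,[((proj(S,o-y*k+x*s+[0,0,z])[0]-[240,230])*5).round().tolist() for s in(-.011,0,.011)])
print('lamp axis',((proj(S,[[.511,-.331,z] for z in(0,.028,.058,.08)])-[240,230])*5).round().tolist())
print(S['color'][288:308,276:302].mean(2).astype(int))
E
```

```text
0.0425 0.033 [[238.0, 392.0], [213.0, 387.0], [188.0, 383.0]]
0.0425 0.046 [[237.0, 369.0], [212.0, 364.0], [186.0, 360.0]]
0.0425 0.07 [[235.0, 325.0], [209.0, 320.0], [184.0, 316.0]]
0.05 0.033 [[233.0, 404.0], [207.0, 400.0], [182.0, 395.0]]
0.05 0.046 [[232.0, 381.0], [206.0, 376.0], [180.0, 372.0]]
0.05 0.07 [[230.0, 337.0], [204.0, 332.0], [178.0, 328.0]]
lamp axis [[246.0, 380.0], [244.0, 332.0], [242.0, 278.0], [241.0, 238.0]]
[[ 29  15  30  22  27  30  21  33  21  40  33  55  76  82  80  78  76  72
   73  68  51  46  79 132 161 155]
 [ 34  32  27  29  28  27  26  23  30  31  38  56  75  84  82  72  81  77
   63  58  33  36  80 131 160 152]
 [ 25  32  21  21  31  35  25  24  25  20  44  58  76  70  74  69  71  61
   46  37  18  24  75 114 146 139]
 [ 32  32  32  25  29  26  30  22  27  31  38  54  58  64  57  44  52  45
   20  20  14  24  57  89 114 114]
 [ 38  38  24  36  29  39  26  31  41  54  56  56  43  42  32  31  29  25
   22   2  23  24  41  74  93 100]
 [ 41  26  31  30  37  27  29  32  64  78  81  59  36  18  17  17  17  17
   19  18  23  22  41  68  93  95]
 [ 76  
[... 819 characters left out ...]
21  28  12
   24  25  33  48  74  87  97  99]
 [161 122  64  39  28  31  18  36  64  88  94  80  44  18  24  13  21  21
   26  37  51  70  89  95  99  97]
 [166 142 104  79  66  52  43  41  66  86  92  75  40  25  29  34  39  45
   51  59  79  92  90  95 100 100]
 [176 163 146 132 120  96  76  65  73  96  93  75  63  60  55  56  66  74
   71  83  87  97  95  99 102  99]
 [176 172 169 165 156 136 104  87  91  97  95  88  83  83  87  87  89  89
   87  93  92  96 100 100 101  97]
 [159 160 162 160 154 141 113  97 101 100  94  98  96  95  94  96  96  95
   89  90  99  97  96 100  99 101]
 [127 125 122 125 124 119 105  98  94  95  98 101  98 101 101  98  96  93
   95  93 101  97  98  95  98  96]]
```

The stripe at (232,345) in the crop is the edge of the finger pad: the projected fingertip corner lands there. The lamp stands between the jaws, so I'll grip it.

```bash
python3 -m creep '{"rows":[[0,0,0,0,0,0,35],[0,0,0,0,0,0,35],[0,0,0,0,0,0,35],[0,0,0,0,0,0,35],[0,0,0,0,0,0,35],[0,0,0,0,0,0,35]]}' 50;  python3 -m creep '{"rows":[[0,0,-1,0,0,0,35],[0,0,-3,0,0,0,35],[0,0,-5,0,0,0,35],[0,0,-5,0,0,0,35]]}'; python3 go.py .524 -.12 .20 2.317
```

```text
clock: 7.8
tcp_pos: [0.5124, -0.3312, 0.0434]
orientation: [0.418, 3.112, -0.002]
contact_force: [-1.2, 1.0, 6.0]
grip_width: 0.0408
gripper_force: 49.9
clock: 8.3
tcp_pos: [0.5145, -0.3318, 0.1718]
orientation: [0.417, 3.106, -0.006]
contact_force: [0.3, 0.0, -1.2]
grip_width: 0.0404
gripper_force: 50.6
shift [ 1.856  8.27  -1.163] turn [-1.000e-03  6.100e-02  3.994e+00] yaw now 2.875 tcp [ 0.5145 -0.3318  0.1718] F [ 0.3  0.  -1.2] j [ 0.93  0.51 -0.61  1.75  0.35  0.98  1.48] t 8.3
```

```bash
python3 go.py .52 -.25 .19 0.925
```

```text
shift [ 0.643  3.213 -0.74 ] turn [ 0.045  0.056 13.964] yaw now 2.875 tcp [ 0.5145 -0.3318  0.1718] F [ 0.3  0.  -1.2] j [ 0.93  0.51 -0.61  1.75  0.35  0.98  1.48] t 8.3
```

```bash
python3 -m creep '{"rows":[[0.64,3.21,-0.74,0,0,14,35],[0.64,3.21,-0.74,0,0,14,35],[0.64,3.21,-0.74,0,0,14,35],[0.64,3.21,-0.74,0,0,14,35],[0.64,3.21,-0.74,0,0,14,35],[0.64,3.21,-0.74,0,0,14,35],[0.64,3.21,-0.74,0,0,14,35],[0.64,3.21,-0.74,0,0,14,35],[0.64,3.21,-0.74,0,0,14,35],[0.64,3.21,-0.74,0,0,14,35]]}'; python3 -m creep '{"rows":[[0,0,0,0,0,0,35],[0,0,0,0,0,0,35],[0,0,0,0,0,0,35]]}'; python3 go.py .52 -.25 .19 .925;  python3 - <<'E'
from bench import optics
from h import *
S=optics.grab_frame('side'); pickle.dump(S,open('f3.pkl','wb'))
c=proj(S,[.52,-.25,.17])[0].round().astype(int)-30; print(c)
cv2.imwrite('pics/m.png',cv2.resize(S['color'][c[1]:c[1]+60,c[0]:c[0]+60],None,fx=10,fy=10,interpolation=cv2.INTER_CUBIC))
E
```

```text
clock: 9.55
tcp_pos: [0.5167, -0.249, 0.1846]
orientation: [-2.761, -1.497, 0.002]
contact_force: [0.5, -0.1, -0.1]
grip_width: 0.0407
gripper_force: 50.8
clock: 9.93
tcp_pos: [0.5174, -0.2492, 0.1853]
orientation: [-2.755, -1.509, 0.0]
contact_force: [0.3, -0.6, -1.6]
grip_width: 0.0406
gripper_force: 50.8
shift [ 0.028  0.107 -0.187] turn [-0.003  0.     0.55 ] yaw now 1.002 tcp [ 0.5174 -0.2492  0.1853] F [ 0.3 -0.6 -1.6] j [ 0.54  0.38 -0.25  1.84  0.12  0.93 -0.33] t 9.925
[263 190]
```

View pics/m.png

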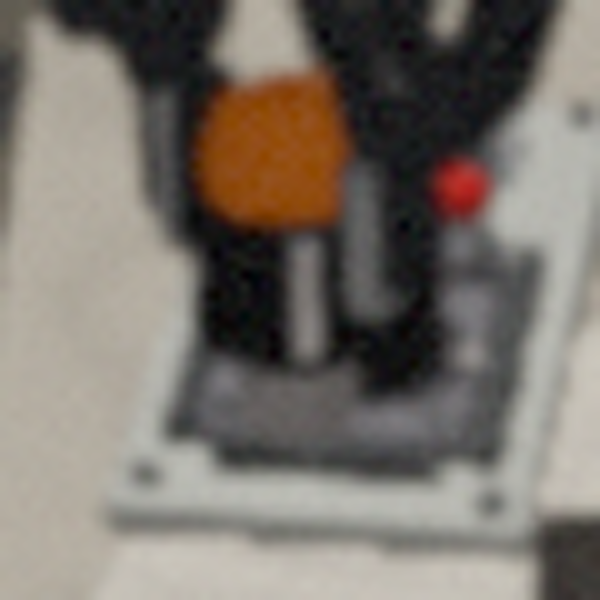

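The picture shows the lamp in the hand, with its white mark running from (308,235) to (314,360) in the crop. The left edge of the lens is at x of about 193, and the steel skirt is visible below the grip.

```bash
python3 - <<'E'
from h import *
S=pickle.load(open('f3.pkl','rb')); c0=np.array([263,190])
Pq=lambda x,y:np.array([(x+.5)/10-.5+c0[0],(y+.5)/10-.5+c0[1]])
tcp=np.array([.5174,-.2492,.1853]); zb=tcp[2]-.0434  # lamp underside
print('zb',zb)
row=lambda a:S['color'][int(a),263:310].astype(int)
org=lambda a:(row(a)[:,2]-row(a)[:,0])
for a in(205,208,211): print(a,org(a)[14:40].tolist())
for a in(216,219,222,225): print(a,S['color'][a,263:310].mean(1).astype(int)[16:46].tolist())
# lens left silhouette & mark for lamp axis x offset
a=np.linspace(0,2*np.pi,360)
for dx in(-.002,0,.002):
    x,y=tcp[0]+dx,tcp[1]
    L=[proj(S,np.c_[x+.019*np.cos(a),y+.019*np.sin(a),0*a+zb+z])[:,0] for z in(.06,.07)]
    print('dx',dx,'lens l/r px',[(l.min().round(2),l.max().round(2)) for l in L])
    for z,q in((.056,Pq(308,240)),(.043,Pq(311,298)),(.031,Pq(314,355))):
        best=min(((np.hypot(*(proj(S,[x+.0212*np.cos(t),y+.0212*np.sin(t),zb+z])[0]-q)*[1,.0])).item(),t) for t in np.linspace(-2.6,-.5,400)); print(z,'az',round(best[1],3),best[0], 'row',proj(S,[x+.0212*np.cos(best[1]),y+.0212*np.sin(best[1]),zb+z])[0].round(1),q.round(1))
E
```

```text
zb 0.1419
205 [12, 3, 2, -3, 6, 42, 95, 124, 128, 126, 125, 126, 144, 125, 119, 131, 126, 129, 126, 119, 76, 26, -1, -2, -2, -6]
208 [13, 3, 0, 3, 0, 37, 88, 114, 126, 133, 131, 135, 119, 123, 123, 127, 128, 126, 120, 85, 26, -3, -2, 1, -2, 2]
211 [18, 13, 7, 0, -2, 0, 10, 40, 71, 85, 98, 113, 120, 125, 115, 114, 106, 107, 105, 70, 19, -2, 2, 1, -1, -5]
216 [170, 165, 141, 105, 54, 23, 14, 14, 27, 25, 23, 26, 51, 91, 117, 100, 59, 31, 72, 92, 94, 83, 51, 33, 24, 18, 25, 44, 65, 79]
219 [169, 170, 154, 106, 37, 5, 20, 15, 23, 13, 14, 21, 46, 94, 118, 101, 61, 36, 60, 89, 98, 83, 72, 57, 37, 33, 14, 49, 81, 109]
222 [174, 176, 161, 108, 39, 16, 8, 9, 14, 13, 14, 25, 50, 94, 124, 119, 76, 29, 18, 33, 40, 44, 36, 20, 9, 12, 24, 29, 63, 92]
225 [178, 164, 129, 87, 66, 62, 59, 46, 36, 27, 22, 7, 38, 78, 101, 94, 61, 24, 34, 31, 14, 17, 14, 17, 18, 18, 22, 37, 66, 99]
dx -0.002 lens l/r px [(np.float64(280.92), np.float64(299.27)), (np.float64(280.73), np.float64(299.19))]
0.056 az -1.221 0.0015299917109814487 row [293.3 213.8] [293.4 213.6]
0.043 az -1.205 0.0010237221230795512 row [293.7 219.2] [293.6 219.4]
0.031 az -1.189 0.012892944833367892 row [293.9 224. ] [294. 225.]
dx 0 lens l/r px [(np.float64(281.89), np.float64(300.23)), (np.float64(281.71), np.float64(300.16))]
0.056 az -1.321 0.023292048512359997 row [293.3 214. ] [293.4 213.6]
0.043 az -1.305 0.01597692242563653 row [293.6 219.3] [293.6 219.4]
0.031 az -1.289 0.024961842086042907 row [293.9 224.2] [294. 225.]
dx 0.002 lens l/r px [(np.float64(282.85), np.float64(301.2)), (np.float64(282.68), np.float64(301.13))]
0.056 az -1.416 0.01325993156876848 row [293.3 214.1] [293.4 213.6]
0.043 az -1.4 0.0031769255288622844 row [293.6 219.5] [293.6 219.4]
0.031 az -1.384 0.009180918166919128 row [293.9 224.3] [294. 225.]
```

```bash
python3 go.py .523 -.042 .15 2.247
```

```text
shift [ 7.101 -4.281  1.419] turn [-1.000e-03 -1.000e-03 -8.922e+00] yaw now 1.001 tcp [ 0.5174 -0.2492  0.1854] F [-0.9 -0.3 -1.4] j [ 0.54  0.38 -0.25  1.84  0.12  0.93 -0.33] t 9.975
```

```bash
python3 -m creep '{"rows":[[7.1,-4.28,0.5,0,0,-8.92,35],[7.1,-4.28,0.5,0,0,-8.92,35],[7.1,-4.28,0.5,0,0,-8.92,35],[7.1,-4.28,0.5,0,0,-8.92,35],[7.1,-4.28,0.5,0,0,-8.92,35],[7.1,-4.28,0.5,0,0,-8.92,35],[7.1,-4.28,1.4,0,0,-8.92,35],[7.1,-4.28,1.4,0,0,-8.92,35],[7.1,-4.28,1.4,0,0,-8.92,35],[7.1,-4.28,1.4,0,0,-8.92,35]]}'; python3 go.py .523 -.042 .106 2.247
```

```text
clock: 11.22
tcp_pos: [0.524, -0.042, 0.1513]
orientation: [1.362, 2.829, 0.001]
contact_force: [0.1, -0.8, -1.2]
grip_width: 0.0402
gripper_force: 50.8
shift [ 0.025 -0.032  1.813] turn [ 0.006  0.007 -0.02 ] yaw now 2.244 tcp [ 0.524  -0.042   0.1513] F [ 0.1 -0.8 -1.2] j [ 0.43  0.4  -0.57  1.97  0.28  0.85  0.38] t 11.225
```

```bash
python3 -m creep '{"rows":[[0.02,-0.03,1,0,0,0,35],[0.02,-0.03,1.8,0,0,0,35],[0.02,-0.03,1.9,0,0,0,35],[0.02,-0.03,2.0,0,0,0,35],[0.02,-0.03,2.1,0,0,0,35],[0.02,-0.03,2.2,0,0,0,35],[0.02,-0.03,2.3,0,0,0,35],[0.02,-0.03,2.4,0,0,0,35],[0.02,-0.03,2.5,0,0,0,35]]}'; python3 go.py .523 -.042 .0814 2.247
```

```text
clock: 12.35
tcp_pos: [0.5225, -0.0421, 0.0879]
orientation: [-1.361, -2.831, 0.0]
contact_force: [0.1, -0.1, -1.1]
grip_width: 0.0403
gripper_force: 50.8
shift [-0.011  0.018  0.259] turn [-0.001 -0.    -0.012] yaw now 2.245 tcp [ 0.5225 -0.0421  0.0879] F [ 0.1 -0.1 -1.1] j [ 0.38  0.49 -0.53  2.01  0.36  0.73  0.31] t 12.35
```

It went in without any force, so the lugs seem to be in the slots. I'll press on against the spring.

```bash
python3 -m creep '{"rows":[[0,0,0.1,0,0,0,35],[0,0,0.2,0,0,0,35],[0,0,0.3,0,0,0,35],[0,0,0.4,0,0,0,35],[0,0,0.5,0,0,0,35],[0,0,0.5,0,0,0,35]]}'; python3 go.py .523 -.042 .0734 2.247
```

```text
clock: 13.1
tcp_pos: [0.5226, -0.0421, 0.0757]
orientation: [1.361, 2.831, -0.0]
contact_force: [-1.2, -0.3, 6.4]
grip_width: 0.0402
gripper_force: 51.2
shift [-0.007  0.016  0.09 ] turn [-0.     0.002 -0.012] yaw now 2.245 tcp [ 0.5226 -0.0421  0.0757] F [-1.2 -0.3  6.4] j [ 0.37  0.51 -0.51  2.02  0.38  0.71  0.3 ] t 13.1
```

```bash
python3 -m creep '{"rows":[[0,0,0.1,0,0,0,35],[0,0,0.2,0,0,0,35],[0,0,0.25,0,0,0,35],[0,0,0.25,0,0,0,35]]}'; python3 go.py .523 -.042 .0734 2.247
```

```text
clock: 13.6
tcp_pos: [0.5227, -0.0421, 0.0731]
orientation: [1.361, 2.83, -0.004]
contact_force: [-17.5, 0.3, 46.8]
grip_width: 0.0404
gripper_force: 55.6
shift [-0.005  0.009 -0.012] turn [-0.01   0.018 -0.012] yaw now 2.245 tcp [ 0.5227 -0.0421  0.0731] F [-17.5   0.3  46.8] j [ 0.37  0.51 -0.51  2.02  0.38  0.7   0.29] t 13.6
```

```bash
python3 -m creep '{"rows":[[0,0,-0.1,0,0,0,35],[0,0,-0.1,0,0,0,35]]}'; python3 -m creep '{"rows":[[0,0,0,0,0,1,35],[0,0,0,0,0,2,35],[0,0,0,0,0,3,35],[0,0,0,0,0,3,35]]}' 60; python3 go.py .5227 -.042 .0734 0.847
```

```text
clock: 13.85
tcp_pos: [0.5227, -0.0421, 0.0733]
orientation: [1.361, 2.83, -0.001]
contact_force: [-6.9, -0.9, 18.4]
grip_width: 0.0405
gripper_force: 52.6
clock: 14.35
tcp_pos: [0.5245, -0.0423, 0.0734]
orientation: [1.92, 2.482, 0.003]
contact_force: [-0.7, -1.6, 12.7]
grip_width: 0.0405
gripper_force: 58.9
shift [ 0.028 -0.066 -0.   ] turn [ 3.000e-02 -1.000e-03  7.002e+00] yaw now 1.825 tcp [ 0.5245 -0.0423  0.0734] F [-0.7 -1.6 12.7] j [ 0.29  0.49 -0.41  2.02  0.3   0.68 -0.06] t 14.35
```

```bash
python3 -m creep '{"rows":[[0,0,0,0,0,1,35],[0,0,0,0,0,2,35],[0,0,0,0,0,3,35],[0,0,0,0,0,4,35],[0,0,0,0,0,5,35],[0,0,0,0,0,6,35],[0,0,0,0,0,6.5,35],[0,0,0,0,0,6.5,35]]}'; python3 go.py .5235 -.042 .0734 0.847; python3 -c "
from bench import r;o=r.get_obs();print(o['moment'])"
```

```text
clock: 15.35
tcp_pos: [0.523, -0.0423, 0.0733]
orientation: [2.815, 1.392, 0.001]
contact_force: [-5.3, -1.3, 17.2]
grip_width: 0.0402
gripper_force: 59.6
shift [ 0.022  0.01  -0.003] turn [0.009 0.    0.509] yaw now 0.918 tcp [ 0.523  -0.0423  0.0733] F [-5.3 -1.3 17.2] j [ 0.11  0.47 -0.18  2.04  0.14  0.65 -0.82] t 15.35
[-6.34385464e-02  1.31413542e+00 -2.17848644e-04]
```

```bash
python3 -m creep '{"rows":[[0,0,0,0,0,0.4,35],[0,0,0,0,0,0.8,35],[0,0,0,0,0,0.8,35]]}'; python3 -c "
from bench import r;o=r.get_obs();print(o['moment'])"; python3 -m creep '{"rows":[[0,0,0.02,0,0,0.3,35],[0,0,0.02,0,0,0.5,35],[0,0,0.02,0,0,0.5,35],[0,0,0.02,0,0,0.5,35]]}'; python3 go.py .5235 -.042 .0734 0.847;  python3 - <<'E'
from bench import optics,r
from h import *
print(r.get_obs()['moment'])
S=optics.grab_frame('side'); pickle.dump(S,open('f4.pkl','wb'))
c=proj(S,[.523,-.042,.07])[0].round().astype(int)-30; print(c)
cv2.imwrite('pics/e.png',cv2.resize(S['color'][c[1]:c[1]+60,c[0]:c[0]+60],None,fx=10,fy=10,interpolation=cv2.INTER_CUBIC))
E
```

```text
clock: 15.72
tcp_pos: [0.5214, -0.0419, 0.0733]
orientation: [-2.889, -1.234, 0.004]
contact_force: [-10.6, 0.6, 23.9]
grip_width: 0.04
gripper_force: 60.2
[0.17709678 2.31882263 0.18196847]
clock: 16.23
tcp_pos: [0.5216, -0.0417, 0.0733]
orientation: [2.929, 1.136, -0.003]
contact_force: [-12.5, 1.3, 28.5]
grip_width: 0.0405
gripper_force: 60.7
shift [ 0.05   0.059 -0.004] turn [-0.004  0.013 -0.765] yaw now 0.74 tcp [ 0.5216 -0.0417  0.0733] F [-12.5   1.3  28.5] j [ 0.07  0.46 -0.14  2.04  0.1   0.65 -0.97] t 16.225
[0.19353928 2.630454   0.79652714]
[267 179]
```

View pics/e.png

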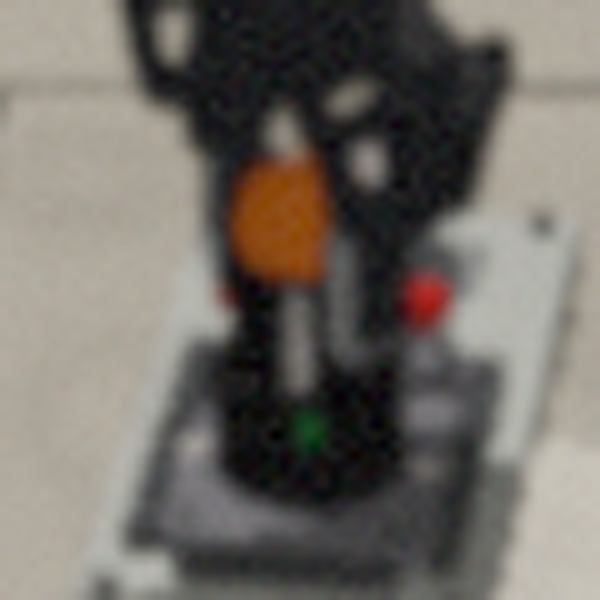

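The lamp's white mark at (298,345) stands over the green stop mark at (308,430), the collar is on the rim, and the twist torque rose to 0.8 N m at the stop. The grip is 60 N and the push about 28 N.

```bash
python3 -c "
from bench import r;print(r.hand_in())"
```

```text
the job is handed in; nothing more can be done
None
```

I handed the job in at about 16 s on the robot's clock, with the clamp shut and the lamp in the socket, turned to the stop, pressed home and still gripped; the hand-in call returned no verdict, so I can't confirm it passed.

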